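# Slide a copper plant label off its board and lay it on the cork mat

## Task

Slide the copper label plate along its lane until a good third of its length juts out over the open front edge of the raised board, still lying flat, then grip the jutting end, lift the plate clear and lay it flat in the middle of the cork mat, lengthways along the mat. Leave the white plate where it lies.

Things in the scene. Friction and masses are not known exactly. Their poses are not given: they have to be found in the camera images.
- copper_plate: copper-coloured flat label plate, 100 (x) x 55 (y) x 5 (z) mm, 0.12 kg, a dark dot near each end, loose in one of the board's two lanes, its x along the board's; origin at the centre of its underside. Rails keep fingers from its long sides on the board; shut fingertips 2 mm above the board can push its back (+x) end. It lies flat while its origin is over the board, then tips off.
- white_plate: white flat label plate of the same size and frame, loose in the board's other lane; a bystander
- board: fixed plywood board on battens, 190 (x) x 141 (y) x 40 (z) mm; origin at the centre of its underside, on the table; top 40 mm above. Its -x edge, towards the robot, is the open front edge; nothing is below it up to a batten 28 mm behind. Rails along x, 7 mm wide, 9 mm high, at y = -67, 0, 67 mm leave two lanes 60 mm wide centred at y = -33.5 and 33.5 mm, open at both ends
- mat: fixed cork mat, 140 (x, long) x 95 (y) x 6 (z) mm, on the table to the left or right of the board; origin at the centre of its underside, its top 6 mm above; x is its long axis
Things that resemble listed ones, but are neither listed nor needed, are in the scene too. What is meant by the mat is not black, pink or red, and is the larger of those in its own colour.

How it is judged:
By the outcome, as a careful person would: the job done as asked, in the order asked, and still so for the second after the job is handed in, with the robot touching nothing.
It also fails if it takes over 48 s, if anything falls off the work surface, if the arm or the gripper's body presses on something with over 40 N, if the wrist force passes 120 N, or if a joint passes its speed limit or range.

## Robot

A 6-joint arm with a two-finger parallel gripper is mounted at the origin on the work surface; the furniture and walls round the work are solid. World frame = base frame: x ahead of the robot, y to its left, z up, the work surface at z = 0. Lengths are in m, angles in rad, forces in N, time in s.
With the tool pointing down it reaches from about 0.375 to 0.9 m from the base axis. Payload 3.1 kg.
Tool frame: the origin (TCP) lies midway between the tips of the shut fingers; the grasp point (between the pads) lies 19 mm behind it; y points along the fingers, x is the direction in which the jaws open and shut, and the axes are right-handed (so a half turn about y gives the same grasp; the last joint's range is limited). The gripper opens to 87 mm and grips with 3 to 60 N. Pads are 19 mm wide; open, the fingers measure 117 mm over their backs; the gripper's body (75 mm by 190 mm) begins 51 mm behind the grasp point.
Start: joints at [-1.425, 0.527, 1.433, -0, 1.181, -0.178], TCP at [0.199, -0.592, 0.223] pointing down, gripper open.
Joint ranges: [-3.08, 3.08], [-0.75, 2.2], [0.22, 2.44], [-1.43, 4.57], [0, 2.65], [-2.85, 2.85]. Speed limits (rad/s): [2.79, 2.79, 3.14, 3.14, 3.14, 3.14].

## Interface

Orientations are given as a unit quaternion [x, y, z, w].
In Python, from rig import * gives the robot as it stands.
- The arm moves only by the tool jog_arm, never from a script. Its argument "series" is a list of rows, each a list of 7 numbers: the shift along the tool's x, y, z in mm, then the turn, a rotation vector about the tool's x, y, z in rad, then the gripper's target within -1 to 1 (shut at 1, half-way at 0, fully open at -1). A call has 1 to 20 rows; each row is the pose to reach, as a shift and turn from the pose commanded when the call began, along the tool's axes at that moment; what a row does not reach only later rows make up. A row lasts 1/8 s, in which the tool goes at most 62.5 mm and 10.7 degrees, less where a joint would pass 70% of its speed; a pose out of reach is approached as far as the arm can. A call with a gripper value outside its range is refused whole. The fingers move at their own pace and stop on an object; "grip_force" is the grip in N (left out, the last holds). Time passes only in rows, so rows that repeat a pose let the fingers close. It gives the time, the measured TCP pose, the force and the opening at its end, in the units of the state.
- get_obs(): the state, without advancing time (a new reading comes with each control period).
- camera(name): name is "side" or "top"; returns a dict with "img" (384x512x3 uint8, red, green, blue), "depth" (384x512 float32, m along the optical axis (not along the pixel's ray), 0 where there is no reading), "camera_matrix" (3x3 intrinsics, pixels), "rvec" (rotation vector, rad) and "tvec" (3), from world to camera coordinates, as OpenCV has them. Camera axes: x right, y down, z forward; pixel columns grow to the right and rows downward; lengths in m; the calibration is good to about 2 mm. A picture is of the moment at which its call begins.
- hand_in(): hands the job in, once; it reports no verdict.
The state is a dict: "time": time; "q": joint angles; "joint_velocities": joint speeds; "joint_torque": joint torques, N m; "position": TCP position; "tool_rot": TCP orientation; "ft_force": force on the tool from outside, world axes, zero at the start; "moment": the same for the moment, N m; "grip_width": finger opening in m.
Only numpy, scipy, OpenCV 4.12 (cv2) and the standard library are available. Lean on these libraries where they do the work, as an engineer would, in place of code of your own. Each camera call takes 0.05 s, during which the arm holds its last target.

## Working session

There is one attempt and no reset: what is moved stays moved. The work goes in short steps, Python scripts to look and compute and a tool call to move; the robot and the scene stay as the last step left them, time stands still between calls to the robot, and variables do not carry over. Pictures are saved under pics/ and viewed, and the job is handed in when it is done.

Besides the shell and the picture viewer there is one more tool, called as a command line: name --pt "numbers of a row" for each row, then --argument value for the rest. jog_arm: Moves the arm, as the interface text tells. Its arguments: {"type":"object","properties":{"series":{"type":"array","items":{"type":"array","items":{"type":"number"}}},"grip_force":{"type":"number"}},"required":["series"]}

```bash
mkdir -p pics; ls; cat > h.py <<'E'
from rig import *
import numpy as np, cv2
def snap(n,f):
    c=camera(n); cv2.imwrite('pics/'+f,c['img'][:,:,::-1]); np.savez('pics/'+f[:-4]+'.npz',**c); return c
def world(c):
    K=c['camera_matrix'];R=cv2.Rodrigues(np.array(c['rvec'],float))[0];t=np.array(c['tvec'],float).ravel()
    h,w=c['depth'].shape;u,v=np.meshgrid(np.arange(w),np.arange(h));d=c['depth']
    P=np.stack([(u-K[0,2])/K[0,0]*d,(v-K[1,2])/K[1,1]*d,d],-1)
    return (P-t)@R
E
python3 - <<'E'
from h import *
for n in('top','side'):
    c=snap(n,n+'1.png'); print(c['rvec'],c['tvec'])
print(get_obs())
E
```

```text
pics
[ 2.20002165 -2.18026502  0.06563187] [0.03771692 0.42052704 1.22787418]
[ 0.27483856 -2.60416891  1.49944917] [0.42305666 0.0628002  1.17669091]
{'time': 0.1, 'q': array([-1.42551436e+00,  5.28364079e-01,  1.43372126e+00, -2.69947317e-06,
        1.18136672e+00, -1.78474526e-01]), 'joint_velocities': array([ 0.00077021, -0.00266662, -0.00245147,  0.0022567 ,  0.00055101,
        0.00105204]), 'joint_torque': array([-4.94096766e-04, -4.40985525e+01, -1.77150285e+01,  6.34858129e-02,
        5.33987966e-02, -4.15103693e-05]), 'position': array([ 0.19878243, -0.59189189,  0.2216919 ]), 'tool_rot': array([-0.57357732,  0.41333429, -0.41241888,  0.57452109]), 'ft_force': array([-0.81168346, -0.80676773, -0.70631495]), 'moment': array([0.01111438, 0.06020671, 0.09000913]), 'grip_width': 0.08704693197375572}
```

View pics/top1.png

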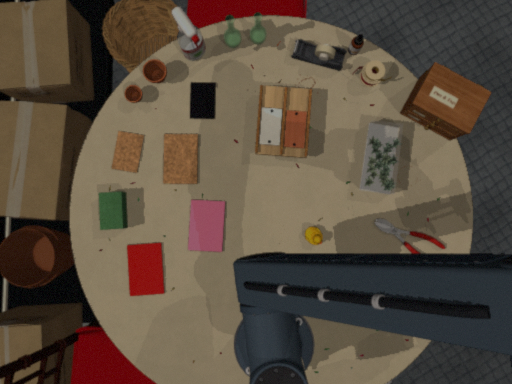

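View pics/side1.png

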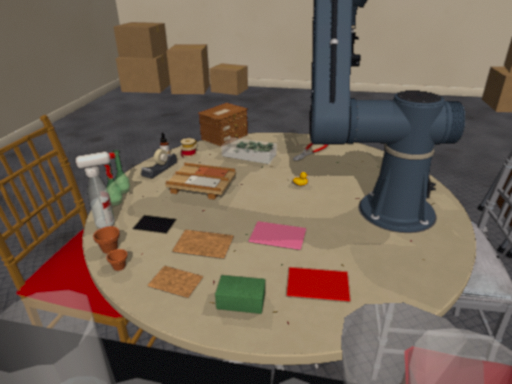

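Top view: the board is centred near (284,121), with the white plate in the left lane at (271,126) and the copper plate in the right lane at (296,128). The larger cork mat is at (181,158) and the smaller decoy at (128,151).

```bash
python3 - <<'E'
from h import *
c=dict(np.load('pics/top1.npz')); W=world(c)
im=c['img']; big=cv2.resize(im[70:200,90:340][:,:,::-1],None,fx=3.2,fy=3.2,interpolation=cv2.INTER_CUBIC); cv2.imwrite('pics/zoom1.png',big)
for p in [(271,126),(296,128),(181,158),(128,151),(260,100),(284,95),(310,100),(284,155),(150,180),(240,200)]:
    print(p,W[p[1],p[0]].round(4),im[p[1],p[0]])
K=c['camera_matrix'];print(K)
print((c['depth'][80:165,250:320]==0).sum())
E
```

```text
(271, 126) [0.5913 0.0114 0.0439] [149 141 127]
(296, 128) [ 0.5864 -0.0562  0.0438] [119  65  40]
(181, 158) [0.5061 0.2586 0.0125] [128  90  56]
(128, 151) [0.5255 0.408  0.0044] [127  89  54]
(260, 100) [0.6616 0.0418 0.0464] [98 64 35]
(284, 95) [ 0.675  -0.0229  0.0499] [105  69  40]
(310, 100) [ 0.6613 -0.093   0.0522] [108  73  41]
(284, 155) [ 0.5136 -0.0246  0.0371] [121  98  67]
(150, 180) [4.454e-01 3.458e-01 3.000e-04] [137 124  98]
(240, 200) [0.3919 0.0948 0.0009] [123 113  90]
[[451.12775189   0.         259.30340592]
 [  0.         451.12775189 189.74968081]
 [  0.           0.           1.        ]]
18
```

View pics/zoom1.png

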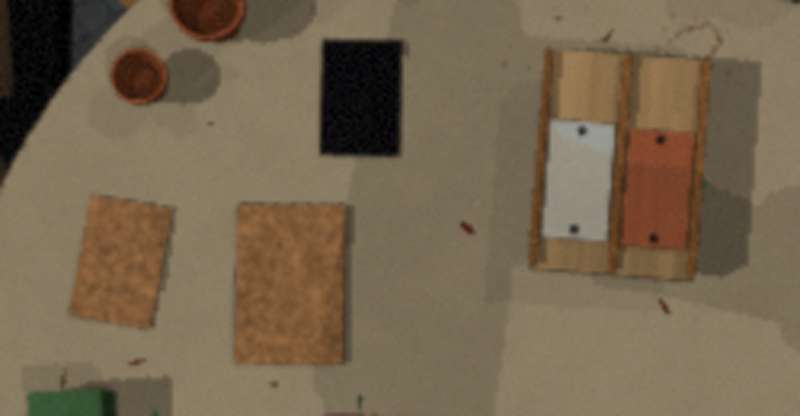

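The zoom shows the board slightly turned. The copper plate's ends are at zoom rows ~130 and ~248, and the larger mat spans (236..346, 203..363). Next I'll fit poses by segmentation and by casting rays onto planes at the known heights.

```bash
cat >> h.py <<'E'
def onplane(c,uv,z):
    K=c['camera_matrix'];R=cv2.Rodrigues(np.array(c['rvec'],float))[0];t=np.array(c['tvec'],float).ravel()
    uv=np.atleast_2d(uv).astype(float); d=np.c_[(uv[:,0]-K[0,2])/K[0,0],(uv[:,1]-K[1,2])/K[1,1],np.ones(len(uv))]@R
    o=-R.T@t; return (o+d*((z-o[2])/d[:,2])[:,None])
def rect(c,mask,z):
    n,l,s,_=cv2.connectedComponentsWithStats(mask.astype(np.uint8)); 
    out=[]
    for i in np.argsort(-s[1:,4])[:2]+1:
        v,u=np.where(l==i); 
        if len(v)<100: continue
        # 4x upsample-free: pixel corners
        P=np.vstack([onplane(c,np.c_[u+a,v+b],z)[:,:2] for a in(-.5,.5) for b in(-.5,.5)])
        m=cv2.minAreaRect((P*1000).astype(np.float32))
        (cx,cy),(w,h),a=m
        if w<h: w,h=h,w; a+=90
        a=(a+90)%180-90
        Q=onplane(c,np.c_[u,v],z)[:,:2]; ev=np.cov(((Q-Q.mean(0))*1000).T); ew,evv=np.linalg.eigh(ev); ax=evv[:,1]*np.sign(evv[0,1])
        out.append(dict(c=np.round([cx,cy],1),wh=np.round([w,h],1),yaw=round(a,2),cen=(Q.mean(0)*1000).round(1),pcayaw=round(np.degrees(np.arctan2(ax[1],ax[0])),2),pcasize=np.sqrt(ew*12).round(1)[::-1],px=(u.min(),u.max(),v.min(),v.max())))
    return out
def masks(c,x0,x1,y0,y1):
    hsv=cv2.cvtColor(c['img'],cv2.COLOR_RGB2HSV).astype(int); roi=np.zeros(hsv.shape[:2],bool); roi[y0:y1,x0:x1]=1
    return hsv,roi
E
python3 - <<'E'
from h import *
c=dict(np.load('pics/top1.npz'))
hsv,roi=masks(c,90,320,75,200)
for p in [(271,126),(296,128),(181,158),(260,100),(284,95),(270,95),(296,100),(240,130),(240,190)]: print(p,hsv[p[1],p[0]])
H,S,V=hsv[...,0],hsv[...,1],hsv[...,2]
_,r2=masks(c,250,320,80,165); _,r3=masks(c,155,210,120,200)
print('copper',rect(c,r2&(H<=13)&(S>155)&(V>80),.045))
print('white',rect(c,r2&(S<70)&(V>125),.045))
print('mat',rect(c,r3&(S>115)&(V>70),.006))
# board: depth based
W=world(c); m=r2&(W[...,2]>.03)
m=cv2.medianBlur(m.astype(np.uint8),3)>0
print('board',rect(c,m,.045))
E
```

```text
(271, 126) [ 19  38 149]
(296, 128) [  9 169 119]
(181, 158) [ 14 143 128]
(260, 100) [ 14 164  98]
(284, 95) [ 13 158 105]
(270, 95) [ 17 116 149]
(296, 100) [ 17 117 142]
(240, 130) [ 20  70 120]
(240, 190) [ 19  72 120]
copper [{'c': array([583.7, -53.1]), 'wh': array([101. ,  60.8]), 'yaw': -5.31, 'cen': array([583.9, -53.2]), 'pcayaw': np.float64(-4.19), 'pcasize': array([96.7, 55.7]), 'px': (np.int64(284), np.int64(307), np.int64(111), np.int64(147))}]
white [{'c': array([592. ,  12.9]), 'wh': array([102. ,  55.8]), 'yaw': -3.84, 'cen': array([591.9,  13. ]), 'pcayaw': np.float64(-4.05), 'pcasize': array([97.7, 53.7]), 'px': (np.int64(260), np.int64(281), np.int64(107), np.int64(144))}]
mat [{'c': array([505.8, 262.1]), 'wh': array([139.7,  97.1]), 'yaw': 0.51, 'cen': array([506.1, 261.6]), 'pcayaw': np.float64(0.2), 'pcasize': array([139.1,  93.7]), 'px': (np.int64(163), np.int64(197), np.int64(134), np.int64(183))}]
board [{'c': array([605.6, -21.6]), 'wh': array([193. , 144.3]), 'yaw': -3.92, 'cen': array([605.2, -21.6]), 'pcayaw': np.float64(-3.87), 'pcasize': array([190. , 141.3]), 'px': (np.int64(255), np.int64(311), np.int64(85), np.int64(157))}]
```

```bash
cat >> h.py <<'E'
from scipy.spatial.transform import Rotation as Rn
def tool(yaw_deg,flip=1):
    # y down; x (jaw) along board y * flip
    a=np.radians(yaw_deg); x=np.array([-np.sin(a),np.cos(a),0])*flip; y=np.array([0,0,-1.]); return Rn.from_matrix(np.c_[x,y,np.cross(x,y)])
def go(p,yaw,flip,base=None):
    o=get_obs(); R=Rn.from_quat(o['tool_rot']) if base is None else base
    s=R.inv().apply(np.array(p)-o['position'])*1000; r=(R.inv()*tool(yaw,flip)).as_rotvec()
    print('shift',s.round(1),'rot',r.round(4),'deg',np.degrees(np.linalg.norm(r)).round(1))
B0=np.array([605.2,-21.6])/1000; BY=-3.95
def bw(x,y):
    a=np.radians(BY);return B0+np.array([np.cos(a)*x-np.sin(a)*y,np.sin(a)*x+np.cos(a)*y])/1000
def wb(p):
    a=np.radians(BY);d=(np.array(p)[:2]-B0)*1000;return np.array([np.cos(a)*d[0]+np.sin(a)*d[1],-np.sin(a)*d[0]+np.cos(a)*d[1]])
E
python3 - <<'E'
from h import *
c=dict(np.load('pics/top1.npz')); W=world(c)
for n,(a,b,d,e) in dict(tray=(360,402,118,192),box=(405,490,65,135),tape=(290,385,30,85)).items():
    P=W[d:e,a:b].reshape(-1,3); P=P[P[:,2]>.02]; print(n,P.min(0).round(3),P.max(0).round(3))
o=get_obs();print(Rn.from_quat(o['tool_rot']).as_matrix().round(3))
print('copper',wb([.5837,-.0531]),'white',wb([.592,.0129]))
p=bw(62,-33.5);print(p)
for f in(1,-1): go([p[0],p[1],.22],BY,f)
E
```

```text
tray [ 0.345 -0.345  0.02 ] [0.612 0.04  1.251]
box [ 0.345 -0.543  0.02 ] [0.746 0.04  1.251]
tape [ 0.345 -0.3    0.02 ] [0.841 0.04  1.251]
[[ 0.318 -0.     0.948]
 [-0.948  0.002  0.318]
 [-0.002 -1.     0.   ]]
copper [-19.27902159 -32.90622018] white [-15.54520783  33.50875279]
[ 0.66474504 -0.05929135]
shift [-356.7    2.5  611.2] rot [-2.6000e-03 -2.7489e+00 -1.0000e-04] deg 157.5
shift [-356.7    2.5  611.2] rot [ 0.      0.3927 -0.0019] deg 22.5
```

jog_arm --pt "-30 0 50 0 0.03 0 1" --pt "-60 0 102 0 0.07 0 1" --pt "-90 0 155 0 0.1 0 1" --pt "-120 0 206 0 0.13 0 1" --pt "-150 0 257 0 0.17 0 1" --pt "-180 0 308 0 0.2 0 1" --pt "-210 0 360 0 0.23 0 1" --pt "-240 0 411 0 0.26 0 1" --pt "-270 1 463 0 0.3 0 1" --pt "-300 2 514 0 0.33 0 1" --pt "-330 2 565 0 0.36 -0.002 1" --pt "-356.7 2.5 611.2 0 0.3927 -0.002 1" --pt "-356.7 2.5 611.2 0 0.3927 -0.002 1" --pt "-356.7 2.5 611.2 0 0.3927 -0.002 1" --pt "-356.7 2.5 611.2 0 0.3927 -0.002 1" --grip_force 20

```text
time: 1.98
position: [0.6638, -0.0611, 0.2198]
tool_rot: [0.483, -0.517, 0.518, -0.481]
ft_force: [-0.2, -1.0, -0.8]
grip_width: 0.0008
```

```bash
python3 - <<'E'
from h import *
o=get_obs();print(o['time'],o['q'].round(2),o['position'],o['ft_force'],o['grip_width'],wb(o['position']))
p=bw(62,-33.3);go([p[0],p[1],.0425],BY,-1)
E
```

```text
1.975 [-0.26  0.59  1.32 -0.    1.23  1.38] [ 0.66384774 -0.06105099  0.21982822] [-0.17060854 -0.97233278 -0.78813734] 0.0007657685848614596 [ 61.22603766 -35.31727675]
shift [ -2.4 177.3   0.9] rot [ 0.0008 -0.0015  0.0021] deg 0.2
```

jog_arm --pt "-2 50 1 0 0 0.002 1" --pt "-2.4 100 1 0 0 0.002 1" --pt "-2.4 140 1 0 0 0.002 1" --pt "-2.4 160 1 0 0 0.002 1" --pt "-2.4 168 1 0 0 0.002 1" --pt "-2.4 173 1 0 0 0.002 1" --pt "-2.4 175.5 1 0 0 0.002 1" --pt "-2.4 175.5 1 0 0 0.002 1"

```text
time: 2.98
position: [0.6666, -0.0579, 0.0455]
tool_rot: [0.482, -0.516, 0.517, -0.483]
ft_force: [0.2, 0.9, -0.2]
grip_width: 0.0002
```

```bash
python3 - <<'E'
from h import *
o=get_obs();print(o['time'],o['position'],o['ft_force'],wb(o['position']))
for x in(40,-24): 
  p=bw(x,-33.3);go([p[0],p[1],.0425],BY,-1)
E
```

```text
2.975 [ 0.66663161 -0.05794363  0.0455186 ] [ 0.16134612  0.93010576 -0.20354919] [ 63.78924075 -32.02552288]
shift [  1.3   3.  -23.8] rot [-0.002   0.0002  0.0003] deg 0.1
shift [  1.3   2.8 -87.8] rot [-0.002   0.0002  0.0003] deg 0.1
```

jog_arm --pt "1 2.8 0 0 0 0 1" --pt "1.3 2.8 -10 0 0 0 1" --pt "1.3 2.8 -18 0 0 0 1" --pt "1.3 2.8 -22 0 0 0 1" --pt "1.3 2.8 -26 0 0 0 1" --pt "1.3 2.8 -30 0 0 0 1" --pt "1.3 2.8 -34 0 0 0 1" --pt "1.3 2.8 -38 0 0 0 1" --pt "1.3 2.8 -42 0 0 0 1" --pt "1.3 2.8 -46 0 0 0 1" --pt "1.3 2.8 -50 0 0 0 1" --pt "1.3 2.8 -50 0 0 0 1"

```text
time: 4.47
position: [0.6152, -0.0556, 0.0416]
tool_rot: [-0.483, 0.517, -0.517, 0.482]
ft_force: [-0.9, -0.6, 0.1]
grip_width: 0.0004
```

```bash
python3 - <<'E'
from h import *
o=get_obs();print(o['time'],o['position'],o['ft_force'],wb(o['position']))
c=snap('top','top2.png')
cv2.imwrite('pics/zoom2.png',cv2.resize(c['img'][75:185,230:340][:,:,::-1],None,fx=5,fy=5,interpolation=cv2.INTER_CUBIC))
H,roi=masks(c,250,320,80,185);H,S,V=H[...,0],H[...,1],H[...,2]
print(rect(c,roi&(H<=12)&(S>150)&(V>60),.045))
E
```

```text
4.475 [ 0.61523946 -0.055579    0.04164477] [-0.87378609 -0.56192687  0.11648834] [ 12.35628839 -33.20670222]
[]
```

View pics/zoom2.png

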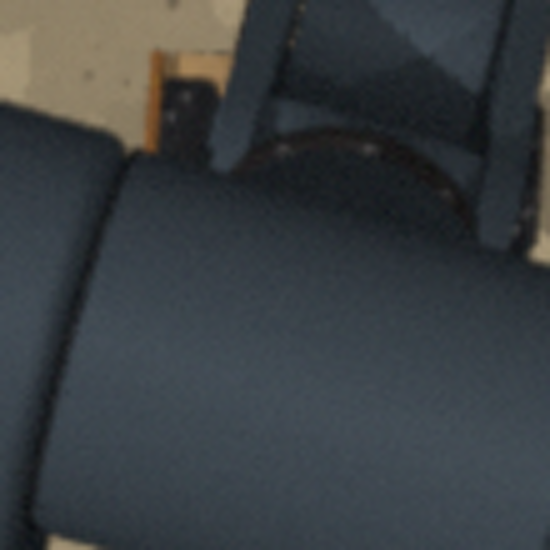

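The arm hides the plate from the top camera, so I'll use the side camera.

```bash
python3 - <<'E'
from h import *
c=snap('side','side2.png')
cv2.imwrite('pics/zs2.png',cv2.resize(c['img'][150:210,150:260][:,:,::-1],None,fx=7,fy=7,interpolation=cv2.INTER_CUBIC))
E
```

```text
(no output)
```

View pics/zs2.png

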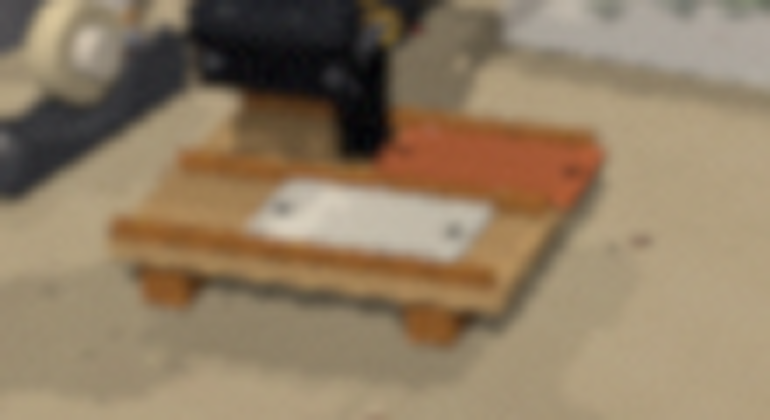

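The side view shows the finger behind the plate. The plate's front end, zoom (605,148)–(562,205), is now about level with the board's front edge.

```bash
python3 - <<'E'
from h import *
c=dict(np.load('pics/side2.npz'))
for n,(u,v),z in [('front far',(604,148),.045),('front near-ish',(565,200),.045),('whiteFL',(458,262),.045),('whiteFR',(494,205),.045),('whiteBL',(248,232),.045),('board corner',(505,293),.04),('dot',(573,172),.045),('backdot',(402,150),.045),('back',(378,160),.045)]:
    p=onplane(c,((u+.5)/7-.5+150,(v+.5)/7-.5+150),z)[0]; print(n,p.round(4),wb(p).round(1))
E
```

```text
front far [ 0.5063 -0.0761  0.045 ] [-95.  -61.2]
front near-ish [ 0.5107 -0.0231  0.045 ] [-94.2  -8. ]
whiteFL [0.5416 0.0408 0.045 ] [-67.8  57.8]
whiteFR [ 0.5411 -0.0124  0.045 ] [-64.6   4.8]
whiteBL [0.642  0.0326 0.045 ] [33.  56.6]
board corner [0.5164 0.0545 0.04  ] [-93.8  69.8]
dot [ 0.5142 -0.0501  0.045 ] [-88.8 -34.7]
backdot [ 0.5992 -0.0564  0.045 ] [ -3.6 -35.1]
back [ 0.6071 -0.0446  0.045 ] [  3.5 -22.8]
```

jog_arm --pt "0 0 -4 0 0 0 1" --pt "0 0 -8 0 0 0 1" --pt "0 0 -12 0 0 0 1" --pt "0 0 -16 0 0 0 1" --pt "0 0 -20 0 0 0 1" --pt "0 0 -24 0 0 0 1" --pt "0 0 -28 0 0 0 1" --pt "0 0 -32 0 0 0 1" --pt "0 0 -36 0 0 0 1" --pt "0 0 -36 0 0 0 1"

```text
time: 5.82
position: [0.5795, -0.0531, 0.0417]
tool_rot: [-0.483, 0.517, -0.517, 0.482]
ft_force: [0.7, -0.1, -0.4]
grip_width: 0.0005
```

```bash
python3 - <<'E'
from h import *
o=get_obs();print(o['time'],o['position'],o['ft_force'],wb(o['position']))
c=snap('side','side3.png')
cv2.imwrite('pics/zs3.png',cv2.resize(c['img'][150:210,150:260][:,:,::-1],None,fx=7,fy=7,interpolation=cv2.INTER_CUBIC))
E
```

```text
5.825 [ 0.5794739  -0.05311209  0.04167669] [ 0.72325184 -0.128905   -0.43009244] [-23.49425047 -33.20939645]
```

View pics/zs3.png

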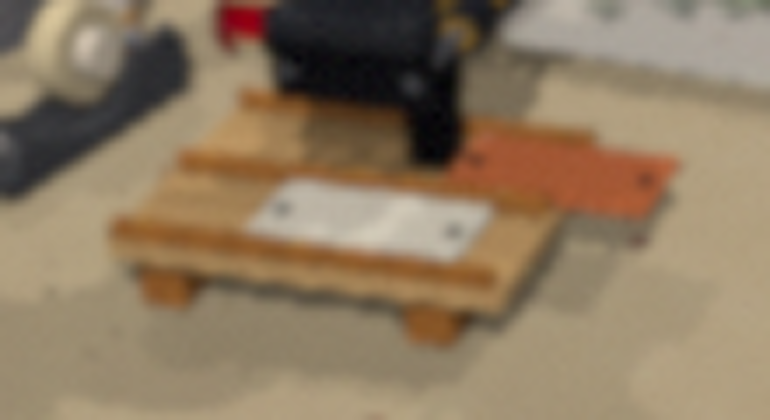

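```bash
python3 - <<'E'
from h import *
c=dict(np.load('pics/side3.npz'))
for n,(u,v),z in [('front far',(681,161),.045),('front near',(643,216),.045),('board corner',(505,293),.04),('dot',(648,180),.045),('backdot',(477,159),.045),('edge mid at plate',(562,206),.045)]:
    p=onplane(c,((u+.5)/7-.5+150,(v+.5)/7-.5+150),z)[0]; print(n,p.round(4),wb(p).round(1))
E
```

```text
front far [ 0.4677 -0.0701  0.045 ] [-133.9  -57.8]
front near [ 0.4722 -0.0151  0.045 ] [-133.1   -2.7]
board corner [0.5164 0.0545 0.04  ] [-93.8  69.8]
dot [ 0.4782 -0.0489  0.045 ] [-124.8  -36. ]
backdot [ 0.5618 -0.0542  0.045 ] [-41.1 -35.5]
edge mid at plate [ 0.5105 -0.0173  0.045 ] [-94.8  -2.2]
```

The side view shows the plate flat, with its front end at zoom (681,161)–(643,216), so it juts about 38 mm, which is over a third. Next: back off, lift, look from the top, and go over the jutting end.

jog_arm --pt "0 0 6 0 0 0 1" --pt "0 -10 16 0 0 0 1" --pt "0 -60 16 0 0 0 1" --pt "0 -110 16 0 0 0 0" --pt "0 -120 -30 0 0 0 -1" --pt "0 -120 -75 0 0 0 -1" --pt "0 -120 -91 0 0 0 -1" --pt "0 -120 -91 0 0 0 -1" --pt "0 -120 -91 0 0 0 -1"

```text
time: 7.0
position: [0.4914, -0.0476, 0.1624]
tool_rot: [0.482, -0.516, 0.518, -0.483]
ft_force: [0.5, -1.1, 0.2]
grip_width: 0.0523
```

```bash
python3 - <<'E'
from h import *
o=get_obs();print(o['time'],o['position'],o['ft_force'],o['grip_width'],wb(o['position']))
c=snap('side','side4.png');t=snap('top','top4.png')
a=cv2.resize(c['img'][110:215,150:260][:,:,::-1],None,fx=5,fy=5,interpolation=cv2.INTER_CUBIC)
cv2.imwrite('pics/zs4.png',a)
p=bw(-115,-33.5);go([p[0],p[1],.037],BY,-1)
E
```

```text
7.0 [ 0.49138434 -0.04755538  0.16235759] [ 0.50902989 -1.07302631  0.17566989] 0.05228711433750157 [-111.757333   -33.7340176]
shift [ -0.2 124.9  -3.1] rot [-0.0022  0.0001  0.0004] deg 0.1
```

View pics/zs4.png

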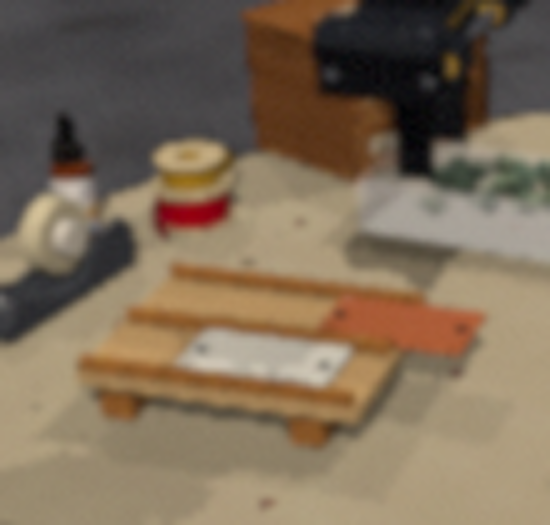

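View pics/top4.png

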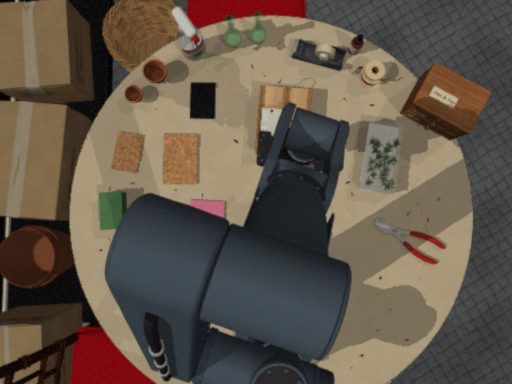

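The plate is still flat and jutting: in the side zoom it spans (325–485, 295–355). The fingers are still opening, so I'll let them finish while coming down, after a segmentation check of the plate.

```bash
python3 - <<'E'
from h import *
c=dict(np.load('pics/side4.npz'))
h,roi=masks(c,205,252,165,185);H,S,V=h[...,0],h[...,1],h[...,2]
for r in rect(c,roi&(H<=11)&(S>150),.045): print(r,wb(r['c']/1000),wb(r['cen']/1000))
W=world(c)
h,roi=masks(c,228,245,168,182)
m=roi&(h[...,0]<=11)&(h[...,1]>150); print(np.median(W[m],0),W[m][:,2].std())
E
```

```text
{'c': array([520.5, -47.7]), 'wh': array([102.7,  66.6]), 'yaw': -2.62, 'cen': array([518.4, -48.5]), 'pcayaw': np.float64(-14.08), 'pcasize': array([97.8, 51.3]), 'px': (np.int64(215), np.int64(245), np.int64(169), np.int64(180))} [-82.7008767  -31.87263705] [-84.74077952 -32.8153971 ]
[ 0.4997072  -0.04322823  0.04589126] 0.0013205193693598268
```

jog_arm --pt "0 40 -3 -0.002 0 0 -1" --pt "0 60 -3 -0.002 0 0 -1" --pt "0 60 -3 -0.002 0 0 -1" --pt "0 60 -3 -0.002 0 0 -1" --pt "0 60 -3 -0.002 0 0 -1"

```text
time: 7.72
position: [0.4873, -0.047, 0.1026]
tool_rot: [0.482, -0.517, 0.517, -0.483]
ft_force: [-0.9, -0.2, 0.5]
grip_width: 0.0866
```

jog_arm --pt "0 30 0 0 0 0 -1" --pt "0 50 0 0 0 0 -1" --pt "0 60 0 0 0 0 -1" --pt "0 65.5 0 0 0 0 -1" --pt "0 65.5 0 0 0 0 -1"

```text
time: 8.35
position: [0.4865, -0.0469, 0.0364]
tool_rot: [-0.483, 0.517, -0.517, 0.482]
ft_force: [0.1, -0.7, -0.1]
grip_width: 0.0869
```

```bash
python3 - <<'E'
from h import *
o=get_obs();print(o['time'],o['position'],o['ft_force'],o['grip_width'],wb(o['position']))
c=snap('side','side5.png')
a=cv2.resize(c['img'][140:215,170:280][:,:,::-1],None,fx=7,fy=7,interpolation=cv2.INTER_CUBIC)
cv2.imwrite('pics/zs5.png',a)
E
```

```text
8.35 [ 0.48653024 -0.04687026  0.03642141] [ 0.1461275  -0.7375042  -0.12854982] 0.08691481386045587 [-116.64710162  -33.38490116]
```

View pics/zs5.png

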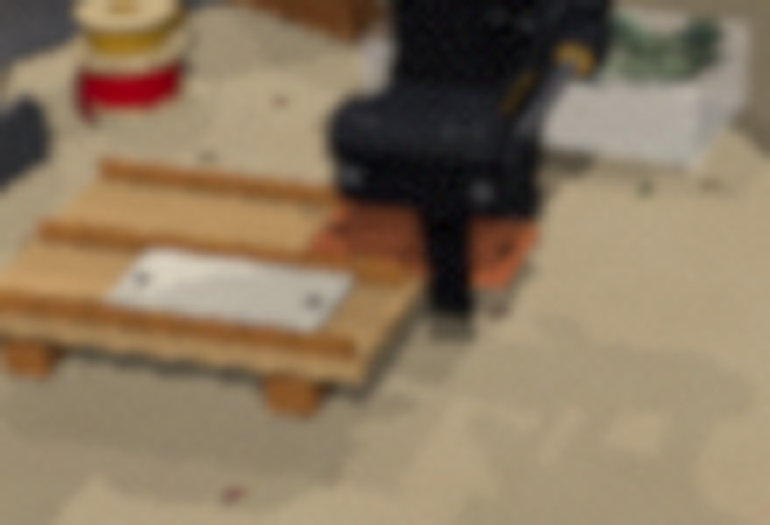

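The near finger stands at zoom (450,270) beside the jutting end, just clear of the board edge at zoom (415,290). Closing the gripper.

jog_arm --pt "0 0 0 0 0 0 1" --pt "0 0 0 0 0 0 1" --pt "0 0 0 0 0 0 1" --pt "0 0 0 0 0 0 1" --pt "0 0 0 0 0 0 1" --pt "0 0 0 0 0 0 1" --grip_force 40

```text
time: 9.15
position: [0.4862, -0.0468, 0.0362]
tool_rot: [-0.483, 0.517, -0.516, 0.482]
ft_force: [-0.4, 0.4, -0.0]
grip_width: 0.0541
```

jog_arm --pt "0 0 0 0 0 0 1" --pt "0 0 0 0 0 0 1" --pt "0 -4 0 0 0 0 1" --pt "0 -9 0 0 0 0 1" --pt "0 -15 0 0 0 0 1" --pt "0 -22 0 0 0 0 1" --pt "0 -30 0 0 0 0 1" --pt "0 -30 0 0 0 0 1"

```text
time: 10.15
position: [0.4869, -0.0469, 0.067]
tool_rot: [0.483, -0.517, 0.517, -0.482]
ft_force: [-0.0, 0.0, -2.7]
grip_width: 0.0541
```

```bash
python3 - <<'E'
from h import *
o=get_obs();print(o['time'],o['position'],o['ft_force'],o['grip_width'],wb(o['position']))
c=snap('side','side6.png')
a=cv2.resize(c['img'][140:215,170:280][:,:,::-1],None,fx=7,fy=7,interpolation=cv2.INTER_CUBIC)
cv2.imwrite('pics/zs6.png',a)
E
```

```text
10.15 [ 0.4868533  -0.04693772  0.06698483] [-0.03696644  0.03697098 -2.69642094] 0.054090832772379735 [-116.32016279  -33.42995063]
```

View pics/zs6.png

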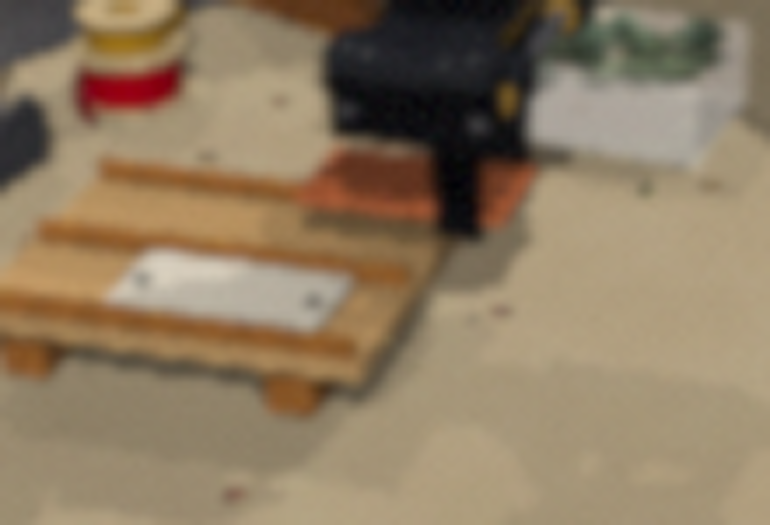

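The plate is lifted and looks level, gripped at zoom (460,195). Now raise it and carry it over to the mat.

```bash
python3 - <<'E'
from h import *
go([.4725,.2617,.12],0.3,-1)
go([.4725,.2617,.06],0.3,-1)
E
```

```text
shift [-306.9  -53.4  -35.3] rot [ 0.0006 -0.0741  0.0002] deg 4.2
shift [-306.9    6.6  -35.3] rot [ 0.0006 -0.0741  0.0002] deg 4.2
```

jog_arm --pt "0 -15 0 0 0 0 1" --pt "0 -40 0 0 0 0 1" --pt "-15 -54 -2 0 0 0 1" --pt "-45 -54 -5 0 -0.01 0 1" --pt "-80 -54 -9 0 -0.02 0 1" --pt "-115 -54 -13 0 -0.03 0 1" --pt "-150 -54 -17 0 -0.04 0 1" --pt "-185 -54 -21 0 -0.05 0 1" --pt "-220 -54 -25 0 -0.055 0 1" --pt "-250 -54 -29 0 -0.06 0 1" --pt "-280 -54 -32 0 -0.07 0 1" --pt "-298 -54 -34 0 -0.074 0 1" --pt "-307 -54 -35 0 -0.074 0 1" --pt "-307 -40 -35 0 -0.074 0 1" --pt "-307 -20 -35 0 -0.074 0 1" --pt "-307 0 -35 0 -0.074 0 1" --pt "-307 5 -35 0 -0.074 0 1" --pt "-307 5 -35 0 -0.074 0 1"

```text
time: 12.45
position: [0.4723, 0.2612, 0.0607]
tool_rot: [0.502, -0.5, 0.498, -0.5]
ft_force: [1.0, -0.6, -1.4]
grip_width: 0.054
```

```bash
python3 - <<'E'
from h import *
o=get_obs();print(o['time'],o['position'],o['ft_force'],o['grip_width'])
c=snap('side','side7.png');t=snap('top','top7.png')
a=cv2.resize(c['img'][190:290,140:260][:,:,::-1],None,fx=6,fy=6,interpolation=cv2.INTER_CUBIC)
cv2.imwrite('pics/zs7.png',a)
W=world(c);h,roi=masks(c,160,250,200,275)
m=roi&(h[...,0]<=11)&(h[...,1]>150)&(W[...,2]>.03)&(W[...,2]<.12)
P=W[m];print(m.sum())
if m.sum()>20:
  print(P.min(0),P.max(0)); A=np.c_[P[:,:2]-P[:,:2].mean(0),np.ones(len(P))]; print(P.mean(0),np.linalg.lstsq(A,P[:,2],rcond=None)[0])
go([.4725,.2617,.0095],0.3,-1)
E
```

```text
12.45 [0.47230628 0.26115976 0.06068293] [ 0.98066151 -0.63093187 -1.44352957] 0.05396485377413889
226
[0.45645997 0.23441581 0.06688502] [0.55180882 0.29998829 0.09015058]
[0.50301946 0.27456436 0.07040244] [-0.04350519  0.10266781  0.07040244]
shift [ 0.  52.1 -0.5] rot [ 0.0007 -0.0007 -0.0004] deg 0.1
```

View pics/zs7.png

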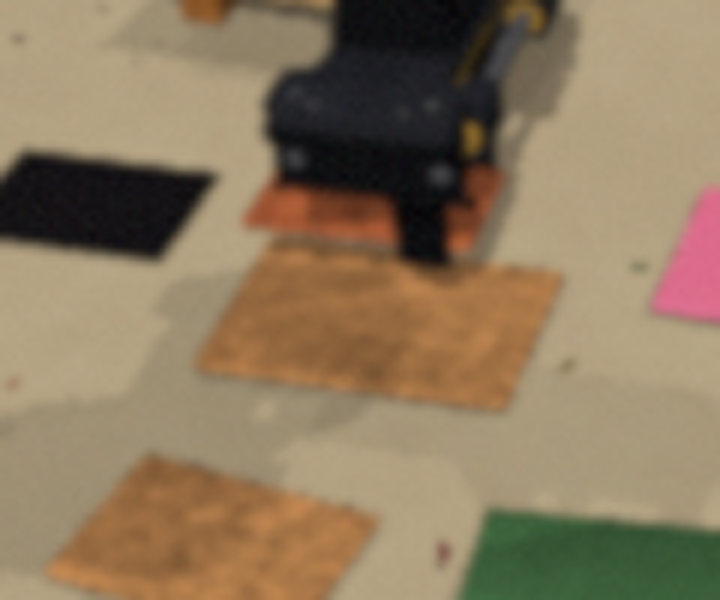

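View pics/top7.png

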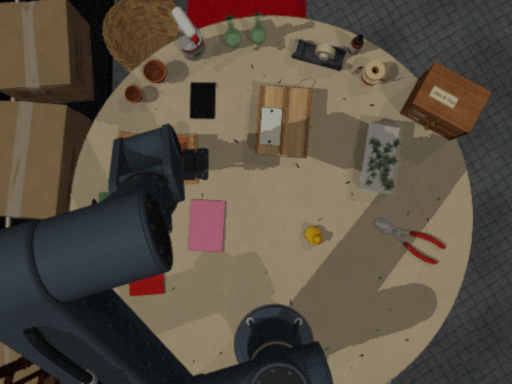

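The plate hangs level over the larger cork mat, spanning about x 0.456–0.552, so it is centred near 0.504. Lowering.

jog_arm --pt "0 20 1 0 0 0 1" --pt "0 35 1.5 0 0 0 1" --pt "0 44 1.5 0 0 0 1" --pt "0 49 1.5 0 0 0 1" --pt "0 52 1.5 0 0 0 1" --pt "0 52.5 1.5 0 0 0 1" --pt "0 52.5 1.5 0 0 0 1"

```text
time: 13.42
position: [0.4741, 0.262, 0.009]
tool_rot: [0.501, -0.499, 0.498, -0.501]
ft_force: [0.2, 0.9, -1.5]
grip_width: 0.054
```

```bash
python3 - <<'E'
from h import *
o=get_obs();print(o['time'],o['position'],o['ft_force'],o['grip_width'])
c=snap('side','side8.png')
a=cv2.resize(c['img'][190:290,140:260][:,:,::-1],None,fx=6,fy=6,interpolation=cv2.INTER_CUBIC)
cv2.imwrite('pics/zs8.png',a)
E
```

```text
13.425 [0.47407398 0.26200762 0.00897879] [ 0.1834211   0.89747648 -1.46576356] 0.053988046894332384
```

View pics/zs8.png

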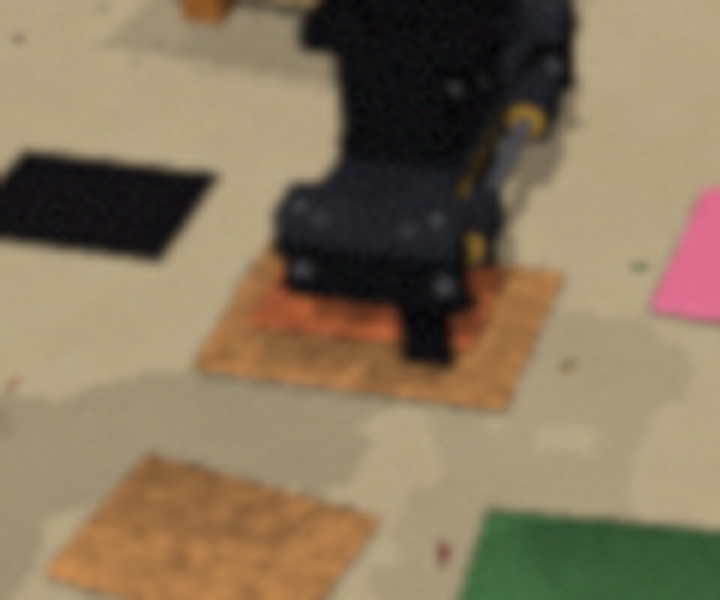

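The plate sits over the middle of the mat, its near side at zoom (260–480, 325–345). Lower the last 2 mm, then open.

jog_arm --pt "0 1 0 0 0 0 1" --pt "0 2 0 0 0 0 1" --pt "0 2 0 0 0 0 1"

```text
time: 13.85
position: [0.4739, 0.2619, 0.0067]
tool_rot: [0.502, -0.499, 0.498, -0.501]
ft_force: [0.5, 0.3, -1.0]
grip_width: 0.0541
```

jog_arm --pt "0 0 0 0 0 0 0.1" --pt "0 0 0 0 0 0 -0.1" --pt "0 0 0 0 0 0 -0.4" --pt "0 0 0 0 0 0 -0.7" --pt "0 0 0 0 0 0 -0.8" --pt "0 0 0 0 0 0 -0.8"

```text
time: 14.6
position: [0.474, 0.2619, 0.0068]
tool_rot: [0.502, -0.499, 0.498, -0.501]
ft_force: [-0.3, 0.1, 0.2]
grip_width: 0.0768
```

Released. Straight up, then back towards the starting side so the top camera can see.

jog_arm --pt "0 -15 0 0 0 0 -0.8" --pt "0 -50 0 0 0 0 -0.8" --pt "0 -110 0 0 0 0 -0.8" --pt "0 -170 0 0 0 0 -0.8" --pt "0 -200 0 0 0 0 -0.8" --pt "50 -200 0 0 0 0 -0.8" --pt "110 -200 0 0 0 0 -0.8" --pt "170 -200 0 0 0 0 -0.8" --pt "230 -200 0 0 0 0 -0.8" --pt "290 -200 0 0 0 0 -0.8" --pt "350 -200 0 0 0 0 -0.8" --pt "410 -200 0 0 0 0 -0.8" --pt "460 -200 0 0 0 0 -0.8" --pt "460 -200 0 0 0 0 -0.8" --pt "460 -200 0 0 0 0 -0.8"

```text
time: 16.48
position: [0.476, -0.1976, 0.2071]
tool_rot: [0.501, -0.5, 0.498, -0.501]
ft_force: [0.6, 0.2, 0.4]
grip_width: 0.078
```

```bash
python3 - <<'E'
from h import *
o=get_obs();print(o['time'],o['position'],o['ft_force'])
c=snap('top','top9.png');s=snap('side','side9.png')
a=cv2.resize(s['img'][150:290,140:260][:,:,::-1],None,fx=4,fy=4,interpolation=cv2.INTER_CUBIC)
b=cv2.resize(c['img'][75:215,140:215][:,:,::-1],None,fx=4,fy=4,interpolation=cv2.INTER_CUBIC)
cv2.imwrite('pics/z9.png',np.hstack([a,b]))
h,r=masks(c,155,210,120,200);H,S,V=h[...,0],h[...,1],h[...,2]
print('cu',rect(c,r&(H<=11)&(S>150),.011)[:1]); print('mat',rect(c,r&(S>115)&(V>50),.006)[:1])
_,r2=masks(c,250,320,80,165); print('white',rect(c,r2&(S<70)&(V>125),.045)[:1])
W=world(c); print(np.median(W[r&(H<=11)&(S>150)],0))
E
```

```text
16.475 [ 0.47598396 -0.19756965  0.20707973] [0.6359787  0.24697112 0.36744843]
cu [{'c': array([505. , 261.7]), 'wh': array([100.7,  58.1]), 'yaw': 1.05, 'cen': array([505. , 260.5]), 'pcayaw': np.float64(0.33), 'pcasize': array([99.4, 55.8]), 'px': (np.int64(170), np.int64(190), np.int64(141), np.int64(176))}]
mat [{'c': array([505.8, 262.1]), 'wh': array([139.7,  96.6]), 'yaw': 0.51, 'cen': array([506.2, 261.7]), 'pcayaw': np.float64(0.21), 'pcasize': array([139.1,  93.3]), 'px': (np.int64(163), np.int64(197), np.int64(134), np.int64(183))}]
white [{'c': array([591.,  14.]), 'wh': array([104.2,  59.1]), 'yaw': -3.69, 'cen': array([591.2,  13.8]), 'pcayaw': np.float64(-2.9), 'pcasize': array([100.8,  56.4]), 'px': (np.int64(259), np.int64(281), np.int64(107), np.int64(145))}]
[0.50374557 0.2600404  0.01106372]
```

View pics/z9.png

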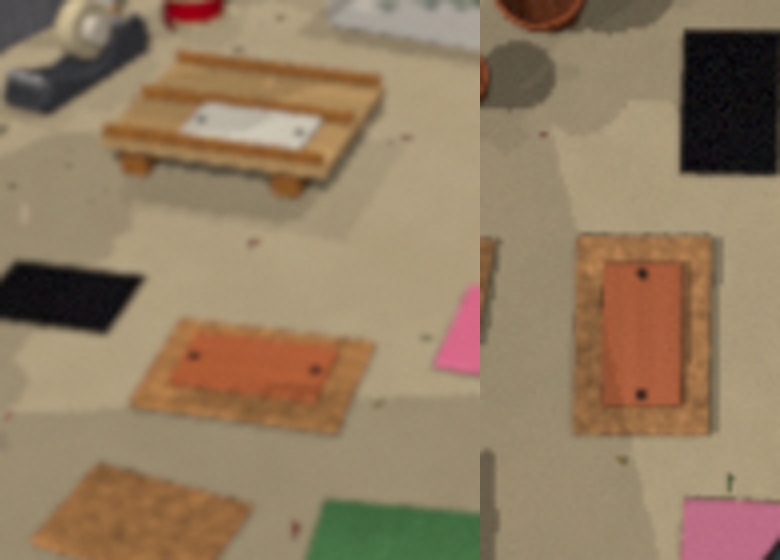

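Both views show the plate flat and centred lengthways on the larger mat (right panel: plate 603–682 × 262–407, mat 574–712 × 235–435). The white plate hasn't moved beyond measurement noise, so I'm handing in.

```bash
python3 -c "
from rig import *
print(hand_in())"
```

```text
the job is handed in; nothing more can be done
None
```

The copper plate now lies flat in the middle of the larger cork mat, lengthways, and I handed the job in at about 16.5 s.

- **Slide:** I pushed the plate along its lane until about 38 mm of its 100 mm length jutted over the front edge. It stayed flat.
- **Lift and place:** I gripped the jutting end across the plate's width; the fingers closed to 54 mm on the 55 mm plate. I lifted it level, carried it over and released it on the mat.
- **Last check of the copper plate:** Its centre was within about 1 mm of the mat's centre and its direction within about 0.5° of the mat's. Its top measured 11 mm high, which is what a plate lying flat on the mat should show.
- **White plate and arm:** The white plate's centre read about 1 mm from where it started. Its outline came out slightly larger in the last picture, so I take that as noise rather than movement. The arm ended clear of everything, and force readings stayed near zero.

None of the checks failed. While the arm was over the board it hid the plate from the top camera, so the jut was measured from the side camera only, to about 2 mm.

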